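# Stow the slide box behind a bifold door

### The job

Put the slide box away: push the half-folded bifold door of the low bench cupboard at its fold until the two panels are folded right back together, push the flat black slide box off the bench all the way into the cupboard, then push the door at its fold until it is shut flat again. Leave the other things on the bench where they are.

Things in the scene. Friction and masses are not known exactly. Their poses are not given: they have to be found in the camera images.
- cupboard: Fixed low grey riser cupboard, 340 mm wide, 215 deep, roof top 160 above the bench; no floor board. Origin: on the bench, mid-width, on the door line (plane of the shut door's back faces). x points into the cupboard, y along the track to the pivot side, z up. Roof: front edge at x = -16 mm, underside at 144. Free bay inside: y -155 to 155, x 0 to 125, then two boxes stacked at the back.
- door_pivot (a point): Fixed upright pivot of the door's first panel: x = 0, y = 155 mm in the cupboard's frame; the point is 72 mm above the bench. Pivot and fold axes lie on the panels' back faces. The door is two equal wooden panels, each 155 mm wide, 12 thick (all of it on the outer side), from 6 to 138 mm above the bench.
- door (a joint): Fold angle q, rad, between first panel and track. 0 = shut flat; 1.5 = stop, panels back to back. In the cupboard's frame the fold is at x = -155 sin q, y = 155 - 155 cos q mm. Starts near 0.85 to 1.1; stays where left; 1 to 3 N at the fold moves it. Below q = 0.8 a square push on the second panel's outside by the fold shuts the door, above it folds it.
- fold (a point): The fold hinge axis between the two panels, half-way up the door (72 mm above the bench). The fold comes out in front of the cupboard (-x of it); pushed along the track towards the pivot side it collapses both panels together.
- leading_edge (a point): Free edge of the second panel, guided in the track under the roof edge: at x = 0, y = 155 - 310 cos q mm in the cupboard's frame, 72 mm above the bench. The second panel's outer face has a knob 22 mm across, 20 proud, its centre 76 mm above the bench and 87 mm from the fold.
- slide_box_mid (a point): Centre of the loose flat black slide box with a white card on its lid: 75 mm (its x) by 150 mm (its y, long side) by 36 mm high, about 0.35 kg, lying on the bench in front of the leading-edge half of the cupboard, its long side roughly along the door. Too wide to grasp; it slides when pushed. With the door folded back the way in is y -155 to 100 mm.
- bottle: Bystander: amber bottle, 60 mm diameter, 120 mm high, standing on the bench beyond the pivot side of the cupboard. Origin at the centre of its foot.
- petri_dish: Bystander: lidded glass dish, 92 mm diameter, 17 mm high, on the bench beyond the other side of the cupboard. Origin at the centre of its foot.
- eyepiece: Bystander: black microscope eyepiece, 48 mm diameter, 64 mm high, standing on the bench in front of the leading-edge side of the cupboard, clear of the slide box. Origin at the centre of its foot.

How it is judged (in metres and radians):
On the way, in this order (a step that is already met when the one before it is completed fails the run):
1. the door is folded right back (fold angle above 1.35 rad) (value of joint door above 1.35 rad), for 0.2 s.
2. the slide box is inside the cupboard, its centre at least 38 mm behind the door line and between the side walls (x of slide_box_mid in the frame of cupboard above 0.038 m and y of slide_box_mid in the frame of cupboard between -0.16 and 0.16 m), for 0.2 s.
At the end, for the whole second after the job is handed in: The door is shut flat (fold angle under 0.06 rad, the fold within about 9 mm of the door line) with the slide box lying flat on the bench inside the cupboard between its side walls, its centre 38 to 200 mm behind the door line (all of step 2 and value of joint door below 0.06 rad and x of slide_box_mid in the frame of cupboard below 0.2 m and height (world z) of slide_box_mid below 0.03 m and angle between slide_box_mid's own z axis and vertical below 0.15 rad); the robot touches nothing.
It fails at once if the bottle is moved more than 30 mm or tipped (distance of bottle from where it was at the start of the episode above 0.03 m or angle between bottle's own z axis and vertical above 0.5 rad).
It fails at once if the dish is moved more than 30 mm (distance of petri_dish from where it was at the start of the episode above 0.03 m).
It fails at once if the eyepiece is moved more than 30 mm or tipped (distance of eyepiece from where it was at the start of the episode above 0.03 m or angle between eyepiece's own z axis and vertical above 0.5 rad).
It also fails if it takes over 69 s, if anything falls off the work surface, if the arm or the gripper's body presses on something with over 40 N, if the wrist force passes 120 N, or if a joint passes its speed limit or range.

### The arm

A 6-joint arm with a two-finger parallel gripper is mounted at the origin on the work surface. World frame = base frame: x ahead of the robot, y to its left, z up, the work surface at z = 0. Lengths are in mm, angles in rad, forces in N, time in s.
With the tool pointing down it reaches from about 350 to 775 mm from the base axis. Payload 7.3 kg.
Tool frame: the origin (TCP) lies at the very end of the fingers, on their centre line; the grasp point (between the pads) lies 19 mm behind it; x points along the fingers, z is the direction in which the jaws open and shut, and the axes are right-handed (so a half turn about x gives the same grasp; the last joint's range is limited). The gripper opens to 92 mm and grips with 3 to 60 N. Pads are 19 mm wide; open, the fingers measure 130 mm over their backs; the gripper's body (75 mm by 190 mm) begins 47 mm behind the grasp point.
Start: joints at [-1.353, 0.342, 1.524, -0, 1.275, -0.146], TCP at [186.833, -490.651, 226.741] pointing down, gripper open.
Joint ranges: [-2.53, 2.53], [-0.77, 2.02], [0.04, 2.7], [-1, 4.14], [0.28, 2.66], [-3.11, 3.11]. Speed limits (rad/s): [2.57, 2.57, 3.14, 3.14, 3.14, 3.14].

### API

Orientations are given as [roll, pitch, yaw] about the fixed x, y, z axes, in that order (R = Rz(yaw) Ry(pitch) Rx(roll)).
In Python, from plant import * gives the robot as it stands.
- The arm moves only by the tool carry_out, never from a script. Its argument "rows" is a list of rows, each a list of 4 numbers: the shift along the world's x, y, z in mm, then the turn about the world's z in degrees. In form: [[x, y, z, twist], ...]. A call has 1 to 20 rows; each row is the pose to reach, as a shift and turn from the pose measured when the call began; what a row does not reach only later rows make up. A row lasts 1/12 s, in which the tool goes at most 41.7 mm and 7.16 degrees, less where a joint would pass 70% of its speed; a pose out of reach is approached as far as the arm can. A call with a gripper value outside its range is refused whole. "hand" is the finger opening in mm, from 0 to 91.8, set as the call begins (left out, the last holds). The fingers move at their own pace and stop on an object; the grip force is fixed at half the most. Time passes only in rows, so rows that repeat a pose let the fingers close. It gives the time, the measured TCP pose, the force and the opening at its end, in the units of the state.
- get_obs(): the state, without advancing time (a new reading comes with each control period).
- capture(name): name is "scene" or "top"; returns the picture (480x640x3 uint8, red, green, blue); there is no depth.
- camera_info(name): a dict with "camera_matrix" (3x3 intrinsics, pixels), "dist" ([k1, k2, p1, p2, k3] as OpenCV has them; the pictures are not rectified), "pose" (4x4, takes a point from camera to world coordinates). Camera axes: x right, y down, z forward; pixel columns grow to the right and rows downward; lengths in mm; the calibration is good to about 2 mm. A picture is of the moment at which its call begins. camera_info takes no time and is no camera call.
- close_job(): hands the job in, once; it reports no verdict.
The state is a dict: "time": time; "joint_positions": joint angles; "dq": joint speeds; "tau": joint torques, N m; "tool_pos": TCP position; "tcp_rot": TCP orientation; "contact_force": force on the tool from outside, world axes, zero at the start; "moment": the same for the moment, N m; "grip_width": finger opening in mm.
Only numpy, scipy, OpenCV 4.12 (cv2) and the standard library are available. Lean on these libraries where they do the work, as an engineer would, in place of code of your own. Each camera call takes 0.05 s, during which the arm holds its last target. There are 200 camera calls.

## Working session

There is one attempt and no reset: what is moved stays moved. The work goes in short steps, Python scripts to look and compute and a tool call to move; the robot and the scene stay as the last step left them, time stands still between calls to the robot, and variables do not carry over. Pictures are saved under pics/ and viewed, about 8 in all and at most 12, crops included, and the job is handed in when it is done.

Besides the shell and the picture viewer there is one more tool, called after "Emit:" by a JSON object that holds its "method" and its "body", one argument or row to a line. carry_out: Moves the arm, as the interface text tells. Its arguments: {"type":"object","properties":{"rows":{"type":"array"},"hand":{"type":"number"}},"required":["rows"]}

```bash
mkdir -p pics; python3 - <<'E'
from plant import *
import cv2
for n in ("scene","top"):
    im=capture(n); cv2.imwrite(f"pics/{n}0.png",im[:,:,::-1])
    c=camera_info(n); print(n,c["camera_matrix"],c["dist"],c["pose"])
o=get_obs(); print(o)
E
```

```text
scene [[591.57698557   0.         320.33435834]
 [  0.         591.57698557 240.22503599]
 [  0.           0.           1.        ]] [0.01237913 0.         0.         0.         0.        ] [[-6.91580667e-01  6.02988819e-01 -3.97643892e-01  1.07764015e+03]
 [ 7.22299161e-01  5.77588696e-01 -3.80361959e-01  4.80309351e+02]
 [ 3.20608451e-04 -5.50268827e-01 -8.34987494e-01  1.06939179e+03]
 [ 0.00000000e+00  0.00000000e+00  0.00000000e+00  1.00000000e+00]]
top [[447.2155882    0.         320.49272762]
 [  0.         447.2155882  247.86575472]
 [  0.           0.           1.        ]] [-0.09260601  0.          0.          0.          0.        ] [[ 2.65335639e-02 -9.88016922e-01  1.52047792e-01  4.40767609e+02]
 [-9.99098421e-01 -3.12529711e-02 -2.87332197e-02  4.10661188e+01]
 [ 3.31408525e-02 -1.51148314e-01 -9.87955399e-01  1.06157378e+03]
 [ 0.00000000e+00  0.00000000e+00  0.00000000e+00  1.00000000e+00]]
{'time': 0.1, 'joint_positions': array([-1.35300287e+00,  3.42616399e-01,  1.52490707e+00, -1.25034438e-05,
        1.27540162e+00, -1.45998423e-01]), 'dq': array([ 1.50246073e-05,  6.24218817e-04, -4.67773133e-03, -1.10029753e-03,
        2.06401422e-04,  1.20151955e-03]), 'tau': array([ 1.41642671e-03, -4.32007778e+01, -2.44693887e+01,  7.18870014e-02,
        5.25766995e-02, -4.58388502e-05]), 'tool_pos': array([ 186.74558196, -490.28099147,  226.13851727]), 'tcp_rot': array([3.00456779, 1.56946384, 1.79756699]), 'contact_force': array([-0.48023969, -0.0731247 ,  0.32471886]), 'moment': array([-0.02298071, -0.03191721, -0.01988466]), 'grip_width': 91.74588749222882}
```

View pics/top0.png

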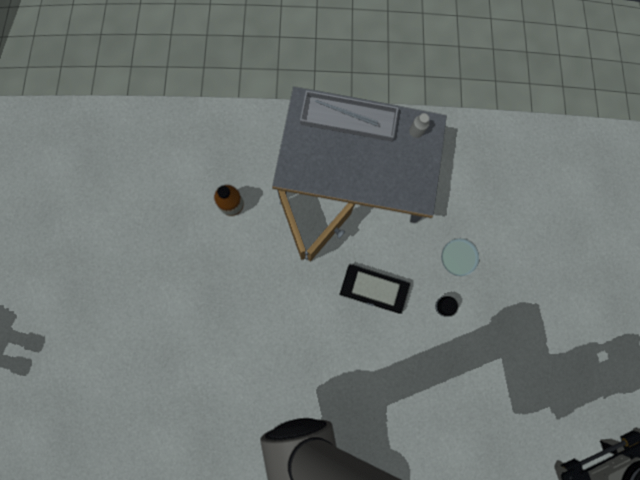

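View pics/scene0.png

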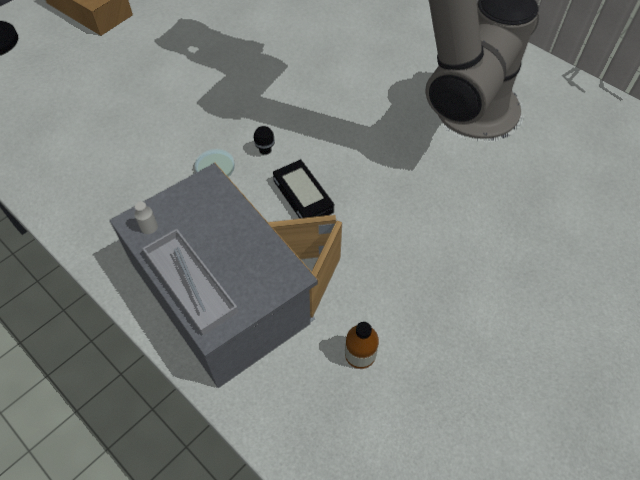

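The top view shows the roof corners near (293,87), (446,113), (432,216) and (275,188). The fold top is near (307,257), and the slide box is centred near (376,288). The bottle foot is near (232,207), the dish at (461,257) and the eyepiece at (447,306). The scene view agrees with this layout.

```bash
cat > h.py <<'E'
from plant import *
import cv2, numpy as np
def ray(n,uv,z):
    c=camera_info(n);K=np.array(c["camera_matrix"]);P=np.array(c["pose"])
    p=cv2.undistortPoints(np.array(uv,float).reshape(-1,1,2),K,np.array(c["dist"])).reshape(-1,2)
    d=np.c_[p,np.ones(len(p))]@P[:3,:3].T; o=P[:3,3]
    return o+d*((z-o[2])/d[:,2])[:,None]
def proj(n,X):
    c=camera_info(n);T=np.linalg.inv(np.array(c["pose"]))
    return cv2.projectPoints(np.array(X,float).reshape(-1,1,3),cv2.Rodrigues(T[:3,:3])[0],T[:3,3],np.array(c["camera_matrix"]),np.array(c["dist"]))[0].reshape(-1,2)
E
python3 - <<'E'
from h import *
np.set_printoptions(precision=1,suppress=True)
im=cv2.imread("pics/top0.png");h=cv2.cvtColor(im,cv2.COLOR_BGR2HSV)
# roof front edge, corners
R=ray("top",[(293,87),(446,113),(432,215),(275,188)],160)[:,:2];print("roof",R, [np.linalg.norm(R[i]-R[(i+1)%4]) for i in range(4)])
# wood mask in front: extreme point
w=cv2.inRange(h,(8,80,60),(28,255,255));w[:185]=0;w[:, :265]=0
cs,_=cv2.findContours(w,cv2.RETR_EXTERNAL,cv2.CHAIN_APPROX_NONE)
c=max(cs,key=cv2.contourArea).reshape(-1,2);i=c[:,1].argmax();print("fold px",c[c[:,1]>=c[:,1].max()-3].tolist())
# box
b=(im.max(2)<45).astype(np.uint8)*255;b[:255]=0;b[330:]=0;b[:,:330]=0;b[:,480:]=0
cs,_=cv2.findContours(b,cv2.RETR_EXTERNAL,cv2.CHAIN_APPROX_NONE)
for c in cs:
    if cv2.contourArea(c)<100: continue
    r=cv2.minAreaRect(c);bp=cv2.boxPoints(r);q=ray("top",bp,36)[:,:2]
    print(r,q,q.mean(0),[np.linalg.norm(q[i]-q[(i+1)%4]) for i in range(4)])
wc=cv2.inRange(h,(20,0,150),(100,80,255));wc[:265]=0;wc[315:]=0;wc[:,:345]=0;wc[:,410:]=0
M=cv2.moments(wc,True)
if M['m00']>50: print("card",M['m00'],ray("top",[(M['m10']/M['m00'],M['m01']/M['m00'])],36))
print("dish",ray("top",[(461,257)],17),"bottle",ray("top",[(224,191)],120),"eye",ray("top",[(447,306)],60))
# frame
ey=(R[3]-R[2]);ey/=np.linalg.norm(ey);ex=np.array([ey[1],-ey[0]]);
O=(R[3]+R[2])/2+16*ex;print("ex",ex,"ey",ey,"O",O,np.degrees(np.arctan2(ex[1],ex[0])))
E
python3 -c "
import cv2;im=cv2.imread('pics/top0.png')[75:320,210:490];cv2.imwrite('pics/crop.png',cv2.resize(im,None,fx=2.4,fy=2.4,interpolation=cv2.INTER_CUBIC))"
```

```text
roof [[ 932.9   84.3]
 [ 888.1 -253.1]
 [ 656.5 -216.9]
 [ 702.5  112.9]] [np.float64(340.4073154507028), np.float64(234.35364380835563), np.float64(333.0036846712581), np.float64(232.11134457220854)]
fold px [[301, 257], [302, 258], [303, 258], [302, 258], [301, 257], [308, 257], [308, 258], [309, 259], [310, 260], [310, 259], [310, 258], [311, 257]]
((446.75, 305.7500305175781), (19.091880798339844, 19.798988342285156), 45.0) [[ 470.9 -252.5]
 [ 504.  -286. ]
 [ 473.4 -317.9]
 [ 440.5 -284.2]] [ 472.2 -285.2] [np.float64(47.11250323111646), np.float64(44.20662428156069), np.float64(47.06511832950244), np.float64(43.908125138890334)]
((374.89080810546875, 288.34808349609375), (64.32069396972656, 32.048095703125), 17.417970657348633) [[ 493.1  -34.9]
 [ 564.3  -55.7]
 [ 523.5 -199.4]
 [ 452.6 -177.1]] [ 508.4 -116.8] [np.float64(74.15678360193462), np.float64(149.32915023335767), np.float64(74.32320503548304), np.float64(147.77779291249226)]
dish [[ 590.  -327.8   17. ]] bottle [[703.9 226.4 120. ]] eye [[ 470.9 -278.    60. ]]
ex [ 1.  -0.1] ey [0.1 1. ] O [695.4 -54.2] -7.94125929817348
```

View pics/crop.png

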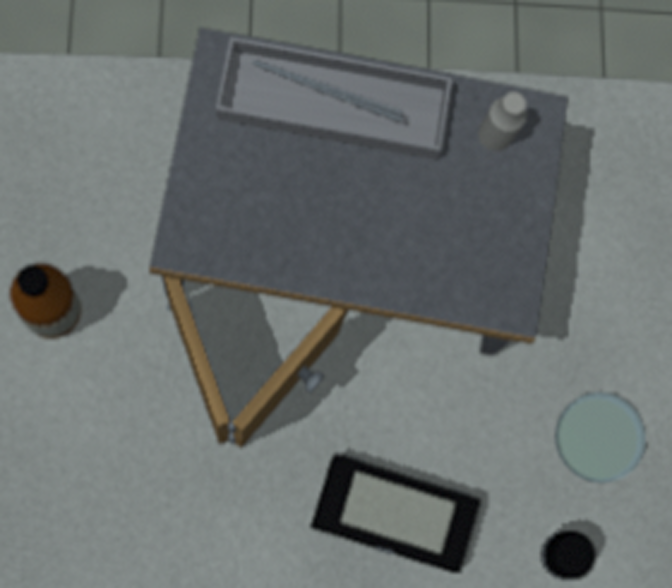

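The cupboard, box and bystander measurements agree with the given sizes. One problem: a vertical tool's body (±37 mm) would meet the roof edge before the box is fully inside. I'll check cheaply what the arm does at the edge of its reach, over empty bench.

Emit:
{"method": "carry_out", "body": {
  "rows": [
    [40,-10,0,0],
    [80,-20,0,0],
    [120,-30,0,0],
    [160,-40,0,0],
    [200,-50,0,0],
    [240,-60,0,0],
    [280,-70,0,0],
    [310,-90,0,0],
    [340,-110,0,0],
    [370,-130,0,0],
    [400,-150,0,0],
    [430,-170,0,0],
    [450,-190,0,0],
    [470,-200,0,0],
    [470,-200,0,0]
  ],
  "hand": 0
}}

```text
time: 1.35
tool_pos: [584.0, -618.7, 196.6]
tcp_rot: [0.406, 1.537, -0.8]
contact_force: [0.0, 0.2, -0.3]
grip_width: 0.9
```

```bash
python3 - <<'E'
from h import *
np.set_printoptions(precision=2,suppress=True)
o=get_obs();print(o["time"],o["tool_pos"],o["tcp_rot"],o["joint_positions"],o["grip_width"])
yaw=np.radians(-7.9);ex=np.array([np.cos(yaw),np.sin(yaw)]);ey=np.array([-ex[1],ex[0]])
R=ray("top",[(432.1,216.7),(273.3,187.5)],160)[:,:2];print(R,np.linalg.norm(R[0]-R[1]))
for z,uv in ((138,(307,255)),):
    f=ray("top",[uv],z)[0,:2];d=f-(695,-54);print("fold",f,d@ex,d@ey)
f=ray("scene",[(341,222)],138)[0,:2];d=f-(695,-54);print("foldscene",f,d@ex,d@ey)
S=ray("scene",[(215,168),(316,281)],160)[:,:2];print("roof front scene",S)
for n,p in (("box",(508,-117)),("bot",(704,226)),("dish",(590,-328)),("eye",(471,-280))):
    d=np.array(p)-(695,-54);print(n,d@ex,d@ey)
E
```

```text
1.35 [ 584.05 -618.74  196.58] [ 0.41  1.54 -0.8 ] [-0.91  1.17  0.04  0.    1.9   0.3 ] 0.9154422655676828
[[ 652.9  -217.08]
 [ 703.5   116.48]] 337.36811445264055
fold [566.99  41.92] -139.98174034063777 77.413266664372
foldscene [576.23  55.7 ] -132.71986280503424 92.337589770717
roof front scene [[ 665.34 -205.82]
 [ 711.95  120.01]]
box -176.5662632252235 -88.10422629295988
bot -29.569887721256283 278.5796506210608
dish -66.34368802584424 -285.831270261197
eye -190.81165236098605 -254.64271700417865
```

Emit:
{"method": "carry_out", "body": {
  "rows": [
    [400,-400,0,0],
    [400,-400,0,0],
    [400,-400,0,0],
    [400,-400,0,0],
    [400,-400,0,0],
    [400,-400,0,0]
  ]
}}

```text
time: 1.85
tool_pos: [607.2, -635.9, 140.2]
tcp_rot: [0.402, 1.503, -0.805]
contact_force: [0.9, -0.2, -0.8]
grip_width: 0.5
```

```bash
python3 - <<'E'
from h import *
np.set_printoptions(precision=3,suppress=True)
o=get_obs();print(o["time"],o["tool_pos"],o["tcp_rot"],o["joint_positions"],o["grip_width"])
E
```

```text
1.85 [ 607.189 -635.881  140.175] [ 0.402  1.503 -0.805] [-0.898  1.234  0.037  0.006  1.803  0.311] 0.5382143142479741
```

The arm takes up a slight outward tilt at its reach limit, and later calls keep it. That tilt would let the fingers reach under the roof, so I'll back off, turn the jaws sideways, then build it up.

Emit:
{"method": "carry_out", "body": {
  "rows": [
    [-30,30,30,-7],
    [-60,60,60,-14],
    [-80,80,90,-21],
    [-80,80,120,-28],
    [-80,80,120,-35],
    [-80,80,120,-42],
    [-80,80,120,-49],
    [-80,80,120,-56],
    [-80,80,120,-63],
    [-80,80,120,-70],
    [-80,80,120,-74],
    [-80,80,120,-74]
  ],
  "hand": 91
}}

```text
time: 2.85
tool_pos: [527.4, -556.1, 260.0]
tcp_rot: [0.406, 1.503, -2.097]
contact_force: [0.1, 0.0, 0.3]
grip_width: 75.7
```

Emit:
{"method": "carry_out", "body": {
  "rows": [
    [60,-60,40,0],
    [200,-200,150,0],
    [300,-300,200,0],
    [300,-300,200,0],
    [300,-300,200,0],
    [300,-300,200,0],
    [300,-300,200,0],
    [300,-300,200,0]
  ]
}}

```text
time: 3.52
tool_pos: [565.4, -595.0, 287.8]
tcp_rot: [0.831, 1.484, -1.671]
contact_force: [0.1, -0.8, -0.1]
grip_width: 91.1
```

```bash
python3 - <<'E'
from h import *
np.set_printoptions(precision=3,suppress=True)
o=get_obs();print(o["time"],o["tool_pos"],o["tcp_rot"],o["joint_positions"],o["grip_width"])
E
```

```text
3.5167 [ 565.382 -594.951  287.848] [ 0.831  1.484 -1.671] [-0.88   1.057  0.036 -0.067  1.986  1.592] 91.14789674793525
```

Emit:
{"method": "carry_out", "body": {
  "rows": [
    [300,-300,250,0],
    [300,-300,250,0]
  ]
}}

```text
time: 3.68
tool_pos: [570.5, -600.2, 297.9]
tcp_rot: [1.076, 1.456, -1.425]
contact_force: [-0.3, 0.5, 1.0]
grip_width: 91.0
```

Emit:
{"method": "carry_out", "body": {
  "rows": [
    [300,-300,250,0],
    [300,-300,250,0]
  ]
}}

```text
time: 3.85
tool_pos: [575.8, -605.5, 307.8]
tcp_rot: [1.219, 1.424, -1.28]
contact_force: [-0.4, 0.7, 0.4]
grip_width: 90.9
```

Emit:
{"method": "carry_out", "body": {
  "rows": [
    [300,-300,250,0],
    [300,-300,250,0],
    [300,-300,250,0],
    [300,-300,250,0]
  ]
}}

```text
time: 4.18
tool_pos: [579.8, -609.9, 319.0]
tcp_rot: [1.305, 1.393, -1.193]
contact_force: [-0.5, 0.3, 0.1]
grip_width: 91.1
```

Emit:
{"method": "carry_out", "body": {
  "rows": [
    [300,-300,0,0],
    [300,-300,0,0],
    [300,-300,0,0],
    [300,-300,0,0]
  ]
}}

```text
time: 4.52
tool_pos: [605.4, -635.8, 263.7]
tcp_rot: [1.36, 1.365, -1.137]
contact_force: [0.4, -0.1, -0.2]
grip_width: 90.9
```

Emit:
{"method": "carry_out", "body": {
  "rows": [
    [300,-300,250,0],
    [300,-300,250,0]
  ]
}}

```text
time: 4.68
tool_pos: [609.1, -639.7, 276.1]
tcp_rot: [1.404, 1.334, -1.092]
contact_force: [-0.6, 0.1, 0.6]
grip_width: 90.8
```

Emit:
{"method": "carry_out", "body": {
  "rows": [
    [300,-300,250,0],
    [300,-300,250,0]
  ]
}}

```text
time: 4.85
tool_pos: [613.3, -643.9, 292.1]
tcp_rot: [1.441, 1.297, -1.053]
contact_force: [-0.5, 0.4, -0.2]
grip_width: 91.7
```

Emit:
{"method": "carry_out", "body": {
  "rows": [
    [300,-300,250,0],
    [300,-300,250,0]
  ]
}}

```text
time: 5.02
tool_pos: [618.5, -649.2, 304.2]
tcp_rot: [1.47, 1.26, -1.024]
contact_force: [-0.3, -0.1, 0.7]
grip_width: 91.0
```

Emit:
{"method": "carry_out", "body": {
  "rows": [
    [300,-300,250,0],
    [300,-300,250,0]
  ]
}}

```text
time: 5.18
tool_pos: [623.9, -654.7, 315.0]
tcp_rot: [1.491, 1.224, -1.001]
contact_force: [-0.1, 0.5, -0.6]
grip_width: 90.9
```

Emit:
{"method": "carry_out", "body": {
  "rows": [
    [300,-300,250,0],
    [300,-300,250,0]
  ]
}}

```text
time: 5.35
tool_pos: [629.3, -660.3, 325.1]
tcp_rot: [1.509, 1.189, -0.982]
contact_force: [-0.5, -0.6, 0.5]
grip_width: 91.3
```

Emit:
{"method": "carry_out", "body": {
  "rows": [
    [300,-300,250,0],
    [300,-300,250,0]
  ]
}}

```text
time: 5.52
tool_pos: [634.7, -665.9, 334.6]
tcp_rot: [1.523, 1.154, -0.967]
contact_force: [-0.5, -0.2, -0.0]
grip_width: 91.2
```

Emit:
{"method": "carry_out", "body": {
  "rows": [
    [300,-300,250,0],
    [300,-300,250,0]
  ]
}}

```text
time: 5.68
tool_pos: [640.0, -671.4, 343.6]
tcp_rot: [1.534, 1.12, -0.955]
contact_force: [-0.1, -0.4, -0.0]
grip_width: 90.9
```

Emit:
{"method": "carry_out", "body": {
  "rows": [
    [300,-300,250,0],
    [300,-300,250,0]
  ]
}}

```text
time: 5.85
tool_pos: [645.4, -676.9, 352.3]
tcp_rot: [1.544, 1.086, -0.944]
contact_force: [0.1, 0.8, -0.0]
grip_width: 91.2
```

Emit:
{"method": "carry_out", "body": {
  "rows": [
    [300,-300,250,0],
    [300,-300,250,0]
  ]
}}

```text
time: 6.02
tool_pos: [650.8, -682.4, 360.8]
tcp_rot: [1.552, 1.052, -0.934]
contact_force: [-0.1, 0.4, 0.5]
grip_width: 90.8
```

Emit:
{"method": "carry_out", "body": {
  "rows": [
    [300,-300,250,0],
    [300,-300,250,0]
  ]
}}

```text
time: 6.18
tool_pos: [656.2, -687.9, 369.0]
tcp_rot: [1.559, 1.019, -0.926]
contact_force: [-0.0, -0.5, 0.6]
grip_width: 91.3
```

Emit:
{"method": "carry_out", "body": {
  "rows": [
    [300,-300,250,0],
    [300,-300,250,0]
  ]
}}

```text
time: 6.35
tool_pos: [661.6, -693.4, 377.0]
tcp_rot: [1.566, 0.986, -0.918]
contact_force: [0.3, -0.4, 0.1]
grip_width: 91.3
```

Emit:
{"method": "carry_out", "body": {
  "rows": [
    [300,-300,250,0],
    [300,-300,250,0]
  ]
}}

```text
time: 6.52
tool_pos: [667.1, -698.9, 384.9]
tcp_rot: [1.571, 0.953, -0.912]
contact_force: [-0.6, 0.2, -1.0]
grip_width: 90.8
```

The tilt is about 35°, with the jaws level. Next I swing over to the door, fingers closed, staying high.

Emit:
{"method": "carry_out", "body": {
  "rows": [
    [-10,25,-5,3],
    [-20,60,-10,6],
    [-30,95,-15,9],
    [-40,130,-20,12],
    [-50,165,-25,15],
    [-60,205,-30,18],
    [-70,245,-35,21],
    [-80,285,-40,24],
    [-85,325,-45,27],
    [-90,365,-50,30],
    [-92,405,-55,33],
    [-94,445,-60,36],
    [-96,485,-65,39],
    [-98,525,-70,41],
    [-100,560,-75,43],
    [-101,595,-80,44],
    [-101,630,-85,44],
    [-101,655,-85,44],
    [-101,663,-85,44],
    [-101,663,-85,44]
  ],
  "hand": 0
}}

```text
time: 8.18
tool_pos: [565.4, -33.1, 300.1]
tcp_rot: [1.571, 0.954, -0.139]
contact_force: [-0.7, -1.1, 0.8]
grip_width: 0.1
```

```bash
python3 - <<'E'
from h import *
np.set_printoptions(precision=3,suppress=True)
o=get_obs();print(o["time"],o["tool_pos"],o["tcp_rot"],o["joint_positions"],o["grip_width"])
for n in("top","scene"): cv2.imwrite(f"pics/{n}1.png",capture(n)[:,:,::-1])
a=cv2.imread("pics/top1.png")[60:460,180:580];b=cv2.imread("pics/scene1.png")[60:460,150:550]
cv2.imwrite("pics/both1.png",np.hstack([a,b]))
E
```

```text
8.1833 [565.355 -33.052 300.064] [ 1.571  0.954 -0.139] [-0.22   0.064  1.842  0.081  0.622  1.44 ] 0.12833822615460277
```

View pics/both1.png

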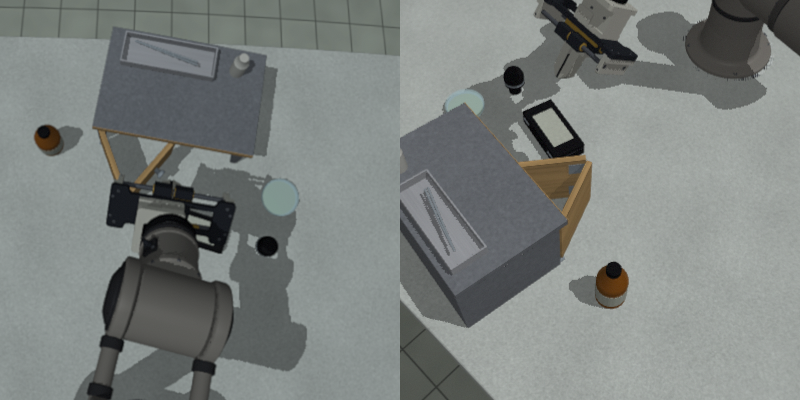

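The picture shows the tilted gripper hovering in front of the fold. The door, box, bottle, dish and eyepiece are all where they were. I'll descend and push the fold toward the pivot.

Emit:
{"method": "carry_out", "body": {
  "rows": [
    [0,0,-38,0],
    [0,0,-76,0],
    [0,0,-114,0],
    [0,0,-150,0],
    [0,0,-185,0],
    [0,0,-205,0],
    [0,0,-205,0],
    [1,10,-205,0],
    [3,20,-205,0],
    [4,30,-205,0],
    [6,40,-205,0],
    [7,50,-205,0],
    [8,56,-205,0],
    [8,62,-205,0],
    [9,68,-205,0]
  ]
}}

```text
time: 9.53
tool_pos: [587.8, 42.4, 138.2]
tcp_rot: [1.52, 1.005, -0.204]
contact_force: [-59.1, -6.0, 79.3]
grip_width: 0.7
```

Emit:
{"method": "carry_out", "body": {
  "rows": [
    [1,7,0,0],
    [2,14,0,0],
    [3,20,0,0],
    [3,24,0,0],
    [4,28,0,0],
    [4,32,0,0],
    [4,32,0,0]
  ]
}}

```text
time: 10.12
tool_pos: [592.8, 74.3, 139.9]
tcp_rot: [1.522, 1.002, -0.203]
contact_force: [-0.3, -0.2, 2.6]
grip_width: 0.5
```

```bash
python3 - <<'E'
from h import *
for n in("top","scene"): cv2.imwrite(f"pics/{n}2.png",capture(n)[:,:,::-1])
a=cv2.imread("pics/top2.png")[60:460,180:580];b=cv2.imread("pics/scene2.png")[60:460,150:550]
cv2.imwrite("pics/both2.png",np.hstack([a,b]))
E
```

```text
(no output)
```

View pics/both2.png

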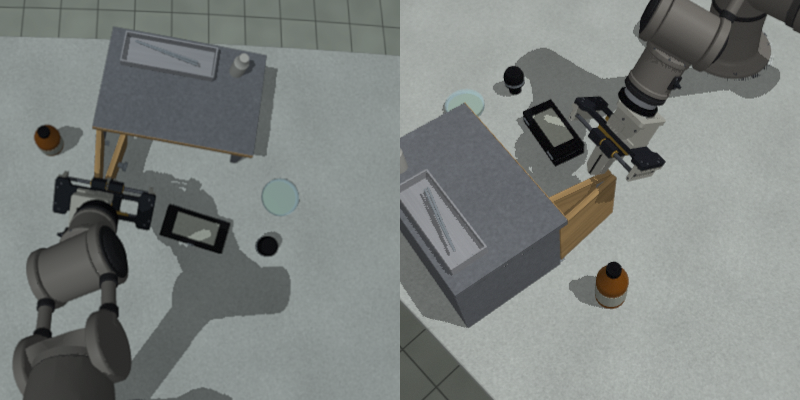

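The picture shows the door nearly folded back, but the tool stopped high, at z=138, with a brief force spike. I'll check the joints before going on.

```bash
python3 - <<'E'
from h import *
np.set_printoptions(precision=3,suppress=True)
o=get_obs();print(o["time"],o["tool_pos"],o["tcp_rot"],o["joint_positions"],o["contact_force"],o["tau"])
ex=np.array([np.cos(.141),-np.sin(.141)]);ey=np.array([-ex[1],ex[0]])
d=o["tool_pos"][:2]-(695,-54);print("tcp cup",d@ex,d@ey)
P=ray("top",[(96+180,183+60),(112+180,185+60),(127+180,136+60),(116+180,136+60)],138)[:,:2]-(695,-54)
print(P@ex,P@ey)
im=cv2.imread("pics/top2.png")[170:270,220:360];cv2.imwrite("pics/c2.png",cv2.resize(im,None,fx=4,fy=4,interpolation=cv2.INTER_CUBIC))
E
```

```text
10.2167 [592.536  74.061 139.21 ] [ 1.521  1.003 -0.203] [ 0.075  0.365  1.938 -0.484  0.323  2.22 ] [ 1.255 -1.832  2.99 ] [  0.461 -38.032 -18.559  -0.37   -1.51    0.046]
tcp cup -119.44355950763796 112.39039858163088
[-126.4   -124.823  -15.37   -19.459] [145.097 111.447  98.715 121.752]
```

View pics/c2.png

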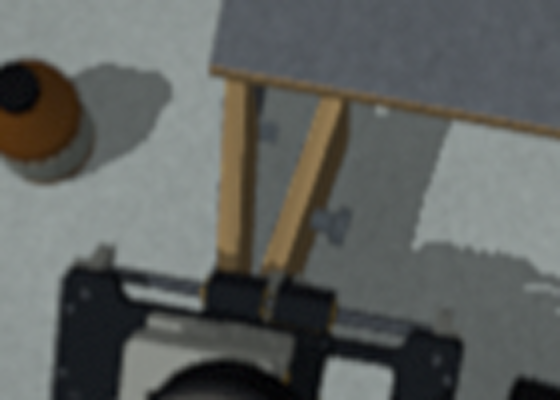

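```bash
cat >> h.py <<'E'
D=[(525.0,226.7,.342,1.524,1.275),(850.9,196.6,1.17,.04,1.9),(879.2,140.2,1.234,.037,1.803),(566.3,300.06,.064,1.842,.622)]
A=[];B=[]
for r,z,a,b,c in D:
    s=a+b+c
    A+=[[np.sin(a),np.sin(a+b),np.sin(s),0,1,0],[np.cos(a),np.cos(a+b),np.cos(s),1,0,0]];B+=[r,z]
A=np.array(A)[:,:5];FKp,res,_,_=np.linalg.lstsq(A,np.array(B),rcond=None)
L1,L2,L3,H0,A0=FKp
def ik(r,z,t):
    s=np.pi-t;x=r-A0-L3*np.sin(s);y=z-H0-L3*np.cos(s);d=np.hypot(x,y)
    b=np.arccos((d*d-L1*L1-L2*L2)/(2*L1*L2));g=np.arctan2(x,y)-np.arctan2(L2*np.sin(b),L1+L2*np.cos(b))
    return np.array([g,b,s-g-b])
E
python3 - <<'E'
from h import *
np.set_printoptions(precision=3,suppress=True)
print(FKp,A@FKp-B)
for t in (.6,.5,.4):
  for r,z in ((450,20),(500,20),(550,20),(600,20),(650,20),(700,20),(730,20),(590,100),(680,100)): print(t,r,z,ik(r,z,t))
ex=np.array([np.cos(.141),-np.sin(.141)]);ey=np.array([-ex[1],ex[0]])
uv=[(299.5,194),(283.5,191),(286,238)]
P=ray("top",uv,138)[:,:2]-(695,-54);print(np.c_[P@ex,P@ey])
E
```

```text
[547.948 424.742 336.856 169.653 -64.33 ] [ 1.005 -1.26  -2.67   0.091  2.183 -0.118 -0.518  1.288]
0.6 450 20 [ 0.307  2.452 -0.217]
0.6 500 20 [ 0.361  2.341 -0.16 ]
0.6 550 20 [ 0.415  2.228 -0.101]
0.6 600 20 [ 0.471  2.111 -0.04 ]
0.6 650 20 [0.528 1.99  0.023]
0.6 700 20 [0.588 1.864 0.09 ]
0.6 730 20 [0.625 1.786 0.131]
0.6 590 100 [0.325 2.068 0.149]
0.6 680 100 [0.451 1.854 0.236]
0.5 450 20 [ 0.296  2.374 -0.028]
0.5 500 20 [0.355 2.263 0.024]
0.5 550 20 [0.414 2.149 0.079]
0.5 600 20 [0.474 2.03  0.137]
0.5 650 20 [0.536 1.907 0.199]
0.5 700 20 [0.599 1.778 0.264]
0.5 730 20 [0.638 1.698 0.306]
0.5 590 100 [0.34  1.984 0.318]
0.5 680 100 [0.471 1.765 0.405]
0.4 450 20 [0.301 2.294 0.147]
0.4 500 20 [0.363 2.182 0.196]
0.4 550 20 [0.426 2.067 0.249]
0.4 600 20 [0.489 1.946 0.306]
0.4 650 20 [0.554 1.82  0.368]
0.4 700 20 [0.62  1.687 0.434]
0.4 730 20 [0.662 1.603 0.477]
0.4 590 100 [0.366 1.897 0.479]
0.4 680 100 [0.5   1.672 0.57 ]
[[ -13.83   115.193]
 [ -13.268  149.897]
 [-112.375  126.428]]
```

The door measures q≈1.45, above 1.35. From the fitted arm model, joint 5's lower limit caps the tilt at low z: about 0.3 near the box's start and about 0.45 at the cupboard. So I'll go in front of the box and let the tilt relax there.

Emit:
{"method": "carry_out", "body": {
  "rows": [
    [0,0,35,0],
    [0,0,70,0],
    [0,0,90,0],
    [-25,-30,90,0],
    [-50,-60,90,0],
    [-75,-90,85,0],
    [-100,-120,75,0],
    [-125,-150,70,0],
    [-150,-178,65,0],
    [-152,-181,60,0],
    [-152,-181,40,0],
    [-152,-181,20,0],
    [-152,-181,0,0]
  ],
  "hand": 91
}}

```text
time: 11.3
tool_pos: [437.4, -110.2, 144.1]
tcp_rot: [1.537, 1.012, -0.187]
contact_force: [0.1, -1.5, 1.1]
grip_width: 82.8
```

Emit:
{"method": "carry_out", "body": {
  "rows": [
    [0,0,-30,0],
    [0,0,-60,0],
    [0,0,-60,0]
  ]
}}

```text
time: 11.55
tool_pos: [436.0, -109.8, 112.2]
tcp_rot: [1.612, 1.002, -0.098]
contact_force: [0.5, 0.2, -0.7]
grip_width: 91.2
```

Emit:
{"method": "carry_out", "body": {
  "rows": [
    [0,0,-20,0],
    [0,0,-30,0],
    [0,0,-30,0]
  ]
}}

```text
time: 11.8
tool_pos: [434.1, -111.8, 80.5]
tcp_rot: [1.619, 1.0, -0.091]
contact_force: [-0.1, 0.8, 0.4]
grip_width: 91.0
```

```bash
python3 - <<'E'
from h import *
np.set_printoptions(precision=3,suppress=True)
o=get_obs();print(o["time"],o["tool_pos"],o["tcp_rot"],o["joint_positions"],o["contact_force"])
E
```

```text
11.8 [ 434.128 -111.845   80.51 ] [ 1.619  1.    -0.091] [-0.627  0.284  2.396  1.72   0.283 -0.571] [-0.086  0.844  0.448]
```

Emit:
{"method": "carry_out", "body": {
  "rows": [
    [2,1,-15,0],
    [3,2,-30,0],
    [4,3,-30,0]
  ]
}}

```text
time: 12.05
tool_pos: [437.2, -109.2, 48.8]
tcp_rot: [1.619, 1.003, -0.092]
contact_force: [-1.1, 1.2, 1.0]
grip_width: 91.5
```

Emit:
{"method": "carry_out", "body": {
  "rows": [
    [0,0,-15,0],
    [0,0,-26,0],
    [0,0,-26,0]
  ]
}}

```text
time: 12.3
tool_pos: [436.3, -109.2, 20.9]
tcp_rot: [1.622, 1.006, -0.091]
contact_force: [-0.6, 0.1, 0.5]
grip_width: 90.8
```

```bash
python3 - <<'E'
from h import *
np.set_printoptions(precision=3,suppress=True)
o=get_obs();print(o["time"],o["tool_pos"],o["tcp_rot"],o["joint_positions"],o["contact_force"])
ex=np.array([np.cos(.141),-np.sin(.141)]);ey=np.array([-ex[1],ex[0]])
d=o["tool_pos"][:2]-(695,-54);print("tcp cup",d@ex,d@ey)
for n in("top","scene"): cv2.imwrite(f"pics/{n}3.png",capture(n)[:,:,::-1])
a=cv2.imread("pics/top3.png")[60:460,180:580];b=cv2.imread("pics/scene3.png")[60:460,150:550]
cv2.imwrite("pics/both3.png",np.hstack([a,b]))
E
```

```text
12.3 [ 436.255 -109.207   20.943] [ 1.622  1.006 -0.091] [-0.612  0.486  2.44   2.37   0.392 -1.238] [-0.582  0.118  0.532]
tcp cup -248.41913455027526 -91.02119413796656
```

View pics/both3.png

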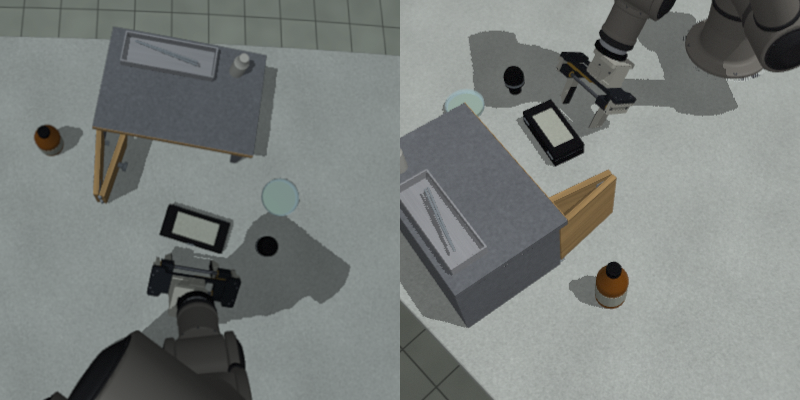

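The picture shows the tilted open fingers low behind the slide box. The door is folded and the bystanders haven't moved. I'll push the box in, drifting slightly toward the pivot side.

Emit:
{"method": "carry_out", "body": {
  "rows": [
    [5,0,0,0],
    [12,0,0,0],
    [20,0,0,0],
    [28,0,0,0],
    [36,1,0,0],
    [44,1,0,0],
    [52,1,0,0],
    [60,1,0,0],
    [68,1,0,0],
    [76,1,0,0],
    [84,2,0,0],
    [92,2,0,0],
    [100,2,0,0],
    [108,2,0,0],
    [116,2,0,0],
    [124,2,0,0],
    [132,3,0,0],
    [140,3,0,0],
    [140,3,0,0]
  ]
}}

```text
time: 13.98
tool_pos: [564.8, -109.0, 6.9]
tcp_rot: [1.645, 0.965, -0.063]
contact_force: [-3.5, 0.3, 6.4]
grip_width: 90.9
```

```bash
cat > look.py <<'E'
from h import *
import sys
np.set_printoptions(precision=3,suppress=True)
k=sys.argv[1];o=get_obs();print(o["time"],o["tool_pos"],o["tcp_rot"],o["joint_positions"],o["contact_force"])
ex=np.array([np.cos(.141),-np.sin(.141)]);ey=np.array([-ex[1],ex[0]])
d=o["tool_pos"][:2]-(695,-54);print("tcp cup",d@ex,d@ey)
for n in("top","scene"): cv2.imwrite(f"pics/{n}{k}.png",capture(n)[:,:,::-1])
a=cv2.imread(f"pics/top{k}.png")[60:460,180:580];b=cv2.imread(f"pics/scene{k}.png")[60:460,150:550]
cv2.imwrite(f"pics/both{k}.png",np.hstack([a,b]))
E
python3 look.py 4
```

```text
13.9833 [ 564.799 -109.006    6.937] [ 1.645  0.965 -0.063] [-0.443  0.61   2.148  2.284  0.283 -0.977] [-3.543  0.322  6.445]
tcp cup -121.17881282250185 -72.75743749495784
```

View pics/both4.png

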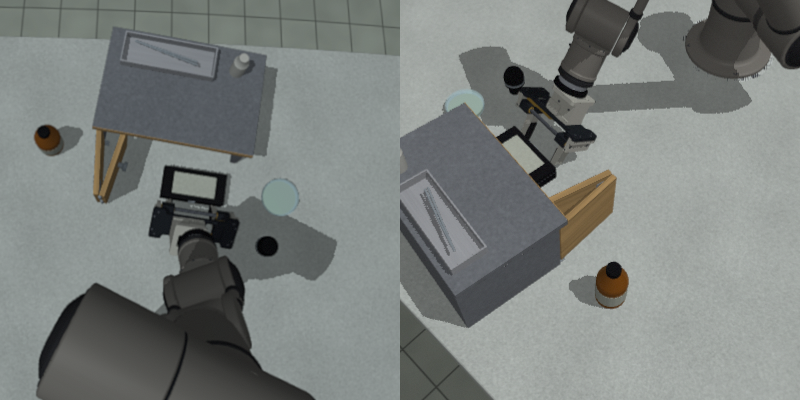

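The box is now in front of the opening but yawed a little relative to the door. I'll measure its yaw and the jaw direction.

```bash
python3 - <<'E'
from h import *
from scipy.spatial.transform import Rotation as Ro
np.set_printoptions(precision=3,suppress=True)
print(Ro.from_euler('xyz',[1.645,.965,-.063]).as_matrix())
im=cv2.imread("pics/top4.png");g=im.min(2);m=((g>135)*255).astype(np.uint8)
m[:225]=0;m[262:]=0;m[:,:345]=0;m[:,:350]=0;m[:,398:]=0
cs,_=cv2.findContours(m,cv2.RETR_EXTERNAL,cv2.CHAIN_APPROX_NONE);c=max(cs,key=cv2.contourArea)
print(cv2.minAreaRect(c))
q=ray("top",cv2.boxPoints(cv2.minAreaRect(c)),36)[:,:2];print(q,q.mean(0))
ex=np.array([np.cos(.141),-np.sin(.141)]);ey=np.array([-ex[1],ex[0]]);d=q.mean(0)-(695,-54);print("cup",d@ex,d@ey)
P=ray("top",[(350,225.5),(408,234)],36)[:,:2];print(P)
E
```

```text
[[ 0.568  0.813 -0.124]
 [-0.036 -0.126 -0.991]
 [-0.822  0.568 -0.042]]
((373.8567810058594, 244.74053955078125), (40.39430618286133, 19.079421997070312), 8.972625732421875)
[[ 593.551  -63.203]
 [ 638.362  -69.502]
 [ 626.478 -163.825]
 [ 581.623 -156.856]] [ 610.004 -113.346]
cup -75.81260437433131 -70.70218713663571
[[ 653.853  -56.575]
 [ 638.171 -194.105]]
```

The box has squared up, with its yaw within 1° of the cupboard's and its centre at (-76, -71) in the cupboard frame. I'll continue in two steps.

Emit:
{"method": "carry_out", "body": {
  "rows": [
    [0,0,6,0],
    [3,0,12,0],
    [10,0,12,0],
    [18,0,12,0],
    [26,0,12,0],
    [34,0,12,0],
    [42,0,12,0],
    [50,0,12,0],
    [58,0,12,0],
    [65,0,12,0],
    [65,0,12,0]
  ]
}}

```text
time: 15.0
tool_pos: [617.7, -114.3, 7.4]
tcp_rot: [1.673, 0.924, -0.028]
contact_force: [-10.7, -0.4, 16.9]
grip_width: 91.3
```

```bash
python3 look.py 5
```

```text
15.0 [ 617.72  -114.336    7.447] [ 1.673  0.924 -0.028] [-0.425  0.659  2.033  2.152  0.283 -0.821] [-10.685  -0.447  16.878]
tcp cup -68.03403786585403 -70.59811548440356
```

Emit:
{"method": "carry_out", "body": {
  "rows": [
    [0,0,10,0],
    [0,1,20,0],
    [0,2,30,0],
    [0,2,30,0]
  ]
}}

```text
time: 15.43
tool_pos: [614.9, -115.4, 34.9]
tcp_rot: [1.685, 0.908, -0.011]
contact_force: [0.2, 0.3, -1.6]
grip_width: 91.1
```

Emit:
{"method": "carry_out", "body": {
  "rows": [
    [8,1,4,0],
    [16,1,7,0],
    [24,1,10,0],
    [32,1,13,0],
    [32,1,13,0]
  ]
}}

```text
time: 15.85
tool_pos: [644.5, -119.8, 45.7]
tcp_rot: [1.707, 0.893, 0.017]
contact_force: [0.1, -0.8, 0.6]
grip_width: 91.3
```

```bash
python3 look.py 6
```

```text
15.85 [ 644.493 -119.78    45.721] [1.707 0.893 0.017] [-0.436  0.609  1.962  1.762  0.283 -0.426] [ 0.137 -0.81   0.617]
tcp cup -40.76153761748569 -72.22514041570574
```

View pics/both6.png

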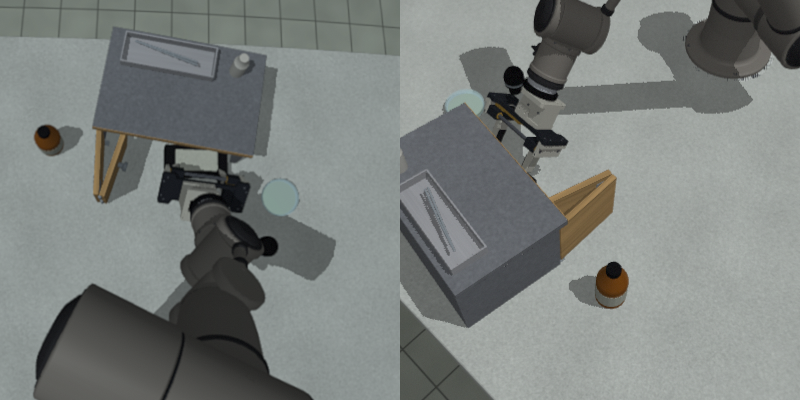

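The tool has risen over the lid. I'll back off, lower to about 20 mm, and push again in short calls.

Emit:
{"method": "carry_out", "body": {
  "rows": [
    [-15,5,2,0],
    [-30,10,2,0],
    [-46,14,2,0],
    [-46,14,2,0]
  ]
}}

```text
time: 16.28
tool_pos: [593.9, -103.9, 45.6]
tcp_rot: [1.709, 0.899, 0.019]
contact_force: [0.1, 0.2, 0.4]
grip_width: 91.2
```

Emit:
{"method": "carry_out", "body": {
  "rows": [
    [0,0,-8,0],
    [0,0,-16,0],
    [0,0,-22,0],
    [0,0,-22,0]
  ]
}}

```text
time: 16.62
tool_pos: [593.8, -103.9, 22.3]
tcp_rot: [1.711, 0.901, 0.02]
contact_force: [0.3, 0.3, -0.3]
grip_width: 90.8
```

Emit:
{"method": "carry_out", "body": {
  "rows": [
    [8,0,3,0],
    [16,0,5,0],
    [16,0,5,0]
  ]
}}

```text
time: 16.87
tool_pos: [611.8, -104.3, 28.3]
tcp_rot: [1.709, 0.898, 0.019]
contact_force: [0.4, -0.5, 0.6]
grip_width: 91.2
```

```bash
python3 look.py 7
```

```text
16.8667 [ 611.85  -104.269   28.338] [1.709 0.898 0.019] [-0.435  0.613  2.062  2.067  0.316 -0.745] [ 0.35  -0.513  0.584]
tcp cup -75.26062914588441 -61.455305229480786
```

Emit:
{"method": "carry_out", "body": {
  "rows": [
    [8,0,-4,0],
    [16,0,-8,0],
    [22,0,-8,0],
    [22,0,-8,0]
  ]
}}

```text
time: 17.3
tool_pos: [633.0, -103.8, 18.9]
tcp_rot: [1.71, 0.9, 0.02]
contact_force: [-0.5, 0.3, 0.3]
grip_width: 90.7
```

Emit:
{"method": "carry_out", "body": {
  "rows": [
    [8,0,1,0],
    [16,0,2,0],
    [16,0,2,0]
  ]
}}

```text
time: 17.55
tool_pos: [649.4, -104.3, 20.3]
tcp_rot: [1.712, 0.898, 0.023]
contact_force: [0.4, 0.2, -0.6]
grip_width: 91.0
```

Emit:
{"method": "carry_out", "body": {
  "rows": [
    [8,0,1,0],
    [16,0,2,0],
    [16,0,2,0]
  ]
}}

```text
time: 17.8
tool_pos: [663.5, -106.1, 20.3]
tcp_rot: [1.72, 0.891, 0.033]
contact_force: [-0.7, -0.5, -0.4]
grip_width: 91.2
```

```bash
python3 look.py 8
```

```text
17.8 [ 663.547 -106.127   20.327] [1.72  0.891 0.033] [-0.399  0.676  1.929  1.911  0.283 -0.548] [-0.672 -0.534 -0.448]
tcp cup -23.815500704606944 -56.029420523445545
```

Emit:
{"method": "carry_out", "body": {
  "rows": [
    [7,2,1,0],
    [14,3,2,0],
    [14,3,2,0]
  ]
}}

```text
time: 18.15
tool_pos: [675.4, -104.7, 21.0]
tcp_rot: [1.728, 0.885, 0.044]
contact_force: [-1.0, -0.0, -1.0]
grip_width: 91.0
```

Emit:
{"method": "carry_out", "body": {
  "rows": [
    [7,2,1,0],
    [14,3,2,0],
    [14,3,2,0]
  ]
}}

```text
time: 18.4
tool_pos: [688.2, -103.5, 22.1]
tcp_rot: [1.736, 0.879, 0.054]
contact_force: [-0.6, -0.0, -0.5]
grip_width: 90.9
```

Emit:
{"method": "carry_out", "body": {
  "rows": [
    [7,1,1,0],
    [12,2,2,0],
    [12,2,2,0]
  ]
}}

```text
time: 18.65
tool_pos: [699.2, -103.0, 23.6]
tcp_rot: [1.742, 0.875, 0.063]
contact_force: [-1.0, -0.7, -0.5]
grip_width: 91.0
```

```bash
python3 look.py 9
```

```text
18.65 [ 699.217 -102.981   23.619] [1.742 0.875 0.063] [-0.38   0.707  1.839  1.746  0.283 -0.36 ] [-1.029 -0.729 -0.472]
tcp cup 11.058761318193731 -47.90260810254917
```

View pics/both9.png

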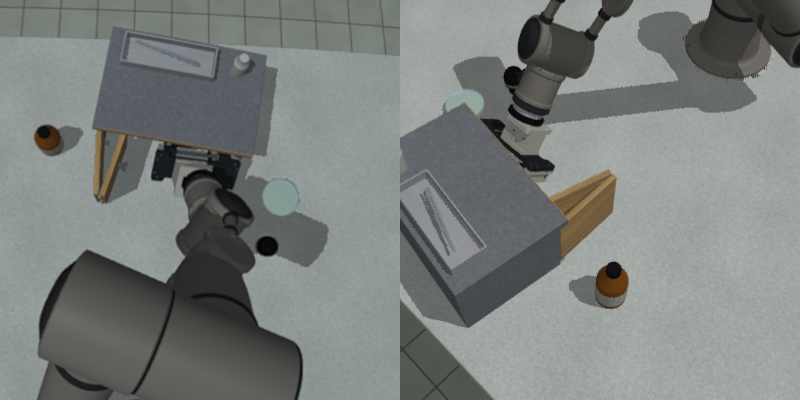

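The fingers reach about 11 mm past the door line under the roof, and nothing else has moved. I'll push a little more, then back straight out and rise.

Emit:
{"method": "carry_out", "body": {
  "rows": [
    [6,0,0,0],
    [10,0,0,0],
    [10,0,0,0]
  ]
}}

```text
time: 19.0
tool_pos: [708.4, -103.9, 23.5]
tcp_rot: [1.746, 0.873, 0.068]
contact_force: [-1.7, 0.8, -0.2]
grip_width: 90.9
```

Emit:
{"method": "carry_out", "body": {
  "rows": [
    [-20,3,2,0],
    [-45,6,4,0],
    [-75,10,6,0],
    [-110,15,8,0],
    [-145,20,10,0],
    [-180,25,20,0],
    [-185,26,50,0],
    [-185,30,85,0],
    [-185,35,120,0],
    [-185,40,155,0],
    [-185,45,190,0],
    [-185,50,210,0],
    [-185,50,210,0]
  ],
  "hand": 0
}}

```text
time: 20.08
tool_pos: [526.1, -56.1, 190.0]
tcp_rot: [1.758, 0.868, 0.086]
contact_force: [0.0, 0.8, -0.8]
grip_width: 8.9
```

```bash
python3 look.py 10; python3 - <<'E'
import cv2
im=cv2.imread("pics/top10.png")[150:330,240:480];cv2.imwrite("pics/c10.png",cv2.resize(im,None,fx=3,fy=3,interpolation=cv2.INTER_CUBIC))
E
```

```text
20.0833 [526.103 -56.1   189.954] [1.758 0.868 0.086] [-0.46   0.144  2.17   1.061  0.395  0.298] [ 0.01   0.812 -0.831]
tcp cup -166.92587421422584 -25.814541484611972
```

View pics/c10.png

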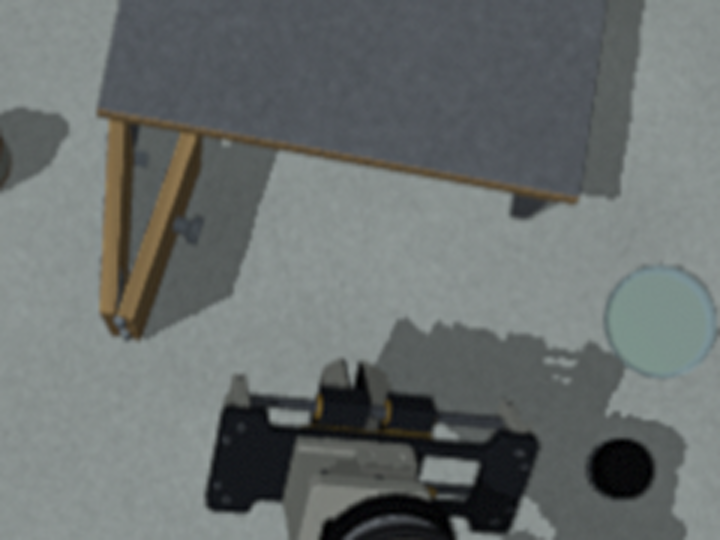

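The box is out of sight from above, so its near face is more than about 15 mm behind the door line. The dish, eyepiece and bottle look undisturbed. Next I go round to the outer side of the first panel, over the top.

Emit:
{"method": "carry_out", "body": {
  "rows": [
    [0,0,35,0],
    [5,10,70,0],
    [10,40,75,0],
    [18,75,75,0],
    [27,110,75,0],
    [37,145,75,0],
    [47,180,75,0],
    [57,212,75,0],
    [57,212,75,0]
  ]
}}

```text
time: 20.93
tool_pos: [584.2, 157.5, 266.0]
tcp_rot: [1.754, 0.865, 0.086]
contact_force: [0.4, -0.1, 0.1]
grip_width: 0.2
```

Emit:
{"method": "carry_out", "body": {
  "rows": [
    [0,0,-35,0],
    [0,0,-70,0],
    [0,0,-100,0],
    [0,0,-130,0],
    [0,0,-130,0]
  ]
}}

```text
time: 21.35
tool_pos: [592.9, 173.3, 176.1]
tcp_rot: [1.718, 0.928, 0.043]
contact_force: [-1.3, -0.2, 0.3]
grip_width: 0.4
```

```bash
python3 look.py 11; python3 - <<'E'
from h import *
ex=np.array([np.cos(.141),-np.sin(.141)]);ey=np.array([-ex[1],ex[0]])
uv=np.array([(120,322),(103,312),(133,120),(184,132),(107,120)])/3+(240,150)
P=ray("top",uv,138)[:,:2]-(695,-54);print(np.c_[P@ex,P@ey])
E
```

```text
21.35 [592.923 173.277 176.096] [1.718 0.928 0.043] [ 0.213  0.321  1.92  -0.371  0.283  2.212] [-1.253 -0.2    0.266]
tcp cup -133.0035865953327 210.67611455020952
[[-154.66646649  131.4333501 ]
 [-149.80554051  144.29929536]
 [ -10.78996187  148.54933764]
 [ -13.14782129  111.35121443]
 [ -13.99956448  166.71915388]]
```

Emit:
{"method": "carry_out", "body": {
  "rows": [
    [-5,-8,-25,0],
    [-8,-15,-40,0],
    [-8,-15,-40,0]
  ]
}}

```text
time: 21.7
tool_pos: [588.8, 164.6, 153.5]
tcp_rot: [1.693, 0.965, 0.011]
contact_force: [0.3, 0.3, -0.2]
grip_width: -0.1
```

Emit:
{"method": "carry_out", "body": {
  "rows": [
    [-5,-8,-25,0],
    [-8,-10,-40,0],
    [-8,-10,-40,0]
  ]
}}

```text
time: 21.95
tool_pos: [585.3, 162.0, 129.5]
tcp_rot: [1.663, 0.996, -0.025]
contact_force: [-0.8, 0.7, -0.5]
grip_width: 0.6
```

```bash
python3 look.py 12
```

```text
21.95 [585.298 161.967 129.497] [ 1.663  0.996 -0.025] [ 0.21   0.393  1.933 -0.47   0.283  2.315] [-0.825  0.726 -0.53 ]
tcp cup -138.96398597039013 198.40722499514885
```

Emit:
{"method": "carry_out", "body": {
  "rows": [
    [0,-2,-25,0],
    [0,-4,-40,0],
    [0,-4,-40,0]
  ]
}}

```text
time: 22.3
tool_pos: [591.2, 166.1, 104.9]
tcp_rot: [1.633, 1.017, -0.059]
contact_force: [-0.5, 0.6, -0.7]
grip_width: 0.5
```

Emit:
{"method": "carry_out", "body": {
  "rows": [
    [0,-2,-20,0],
    [0,-4,-28,0],
    [0,-4,-28,0]
  ]
}}

```text
time: 22.55
tool_pos: [594.7, 167.6, 86.0]
tcp_rot: [1.608, 1.033, -0.088]
contact_force: [-0.3, -0.3, 0.1]
grip_width: 0.6
```

```bash
python3 look.py 13
```

```text
22.55 [594.733 167.55   86.031] [ 1.608  1.033 -0.088] [ 0.234  0.491  1.903 -0.619  0.283  2.488] [-0.288 -0.277  0.09 ]
tcp cup -130.4074276985843 205.26070449278194
```

The tool is beside panel 1 at z=86. I'll push the fold back along its arc around the pivot, toward shut.

Emit:
{"method": "carry_out", "body": {
  "rows": [
    [-5,-15,0,0],
    [-9,-28,1,0],
    [-12,-40,2,0],
    [-15,-50,3,0],
    [-17,-58,4,0],
    [-17,-66,4,0],
    [-16,-74,4,0],
    [-16,-82,4,0],
    [-16,-82,4,0]
  ]
}}

```text
time: 23.4
tool_pos: [585.3, 89.0, 107.3]
tcp_rot: [1.591, 1.055, -0.11]
contact_force: [0.4, -1.0, -0.0]
grip_width: 0.2
```

```bash
python3 look.py 14
```

```text
23.4 [585.272  89.021 107.271] [ 1.591  1.055 -0.11 ] [ 0.069  0.411  1.952 -0.319  0.283  2.054] [ 0.422 -0.992 -0.032]
tcp cup -128.7385061839107 126.18159647121246
```

Emit:
{"method": "carry_out", "body": {
  "rows": [
    [-3,-6,-10,0],
    [-4,-13,-17,0],
    [-3,-21,-17,0],
    [-1,-29,-17,0],
    [1,-37,-17,0],
    [3,-43,-17,0],
    [3,-43,-17,0]
  ]
}}

```text
time: 24.08
tool_pos: [592.9, 48.0, 100.3]
tcp_rot: [1.582, 1.074, -0.12]
contact_force: [-0.5, 0.1, -0.1]
grip_width: 0.2
```

```bash
python3 look.py 15;python3 - <<'E'
from h import *
a=cv2.imread("pics/top15.png")[150:270,240:400];b=cv2.imread("pics/scene15.png")[140:340,280:440]
cv2.imwrite("pics/c15.png",np.hstack([cv2.resize(a,(400,300)),cv2.resize(b,(240,300))]))
E
```

```text
24.0833 [592.928  47.999 100.342] [ 1.582  1.074 -0.12 ] [-0.023  0.425  1.943 -0.165  0.283  1.826] [-0.53   0.08  -0.065]
tcp cup -115.39330046533976 86.64182048618943
```

```bash
cat > door.py <<'E'
from h import *
import sys
im=cv2.imread(f"pics/top{sys.argv[1]}.png");h=cv2.cvtColor(im,cv2.COLOR_BGR2HSV)
w=cv2.inRange(h,(8,80,60),(28,255,255));w[:180]=0;w[300:]=0;w[:,:255]=0;w[:,450:]=0
v,u=np.nonzero(w);P=ray("top",np.c_[u,v],138)[:,:2]-(695,-54)
ex=np.array([np.cos(.141),-np.sin(.141)]);ey=np.array([-ex[1],ex[0]])
x=P@ex;y=P@ey
for b in range(-170,180,20):
    s=(y>=b)&(y<b+20)
    if s.any(): print(b+10,s.sum(),x[s].min().round(),x[s].max().round())
E
python3 door.py 15
```

```text
-160 13 -14.0 -11.0
-140 18 -15.0 -11.0
-120 13 -15.0 -11.0
-100 11 -13.0 -10.0
-80 12 -13.0 -10.0
-60 21 -20.0 -10.0
-40 120 -52.0 -10.0
-20 121 -65.0 -10.0
0 129 -94.0 -10.0
20 141 -115.0 -9.0
40 96 -173.0 -9.0
60 38 -112.0 -9.0
80 127 -123.0 -9.0
100 154 -102.0 -9.0
120 157 -127.0 -8.0
140 148 -57.0 -8.0
160 46 -31.0 -8.0
180 2 -8.0 -8.0
```

The wood mask puts the leading edge near y≈-55, so q≈0.83. I'll carry on along the arc.

Emit:
{"method": "carry_out", "body": {
  "rows": [
    [2,-9,-4,0],
    [6,-18,-8,0],
    [10,-27,-12,0],
    [16,-34,-12,0],
    [23,-42,-12,0],
    [30,-49,-12,0],
    [30,-49,-12,0]
  ]
}}

```text
time: 24.77
tool_pos: [623.5, -0.8, 88.7]
tcp_rot: [1.582, 1.076, -0.12]
contact_force: [0.5, -0.2, -1.1]
grip_width: 0.4
```

```bash
python3 look.py 16; python3 door.py 16
```

```text
24.7667 [623.48   -0.75   88.673] [ 1.582  1.076 -0.12 ] [-0.125  0.481  1.883  0.009  0.283  1.569] [ 0.513 -0.2   -1.058]
tcp cup -78.2936051849898 42.67036324293707
-160 14 -14.0 -11.0
-140 18 -15.0 -11.0
-120 35 -27.0 -11.0
-100 126 -43.0 -10.0
-80 138 -54.0 -10.0
-60 111 -64.0 -10.0
-40 140 -74.0 -10.0
-20 139 -80.0 -10.0
0 113 -135.0 -10.0
20 44 -74.0 -9.0
40 95 -84.0 -9.0
60 135 -73.0 -9.0
80 172 -90.0 -9.0
100 169 -65.0 -9.0
120 168 -55.0 -9.0
140 142 -46.0 -8.0
160 35 -29.0 -8.0
180 2 -8.0 -8.0
```

Emit:
{"method": "carry_out", "body": {
  "rows": [
    [8,-6,0,0],
    [16,-12,0,0],
    [24,-18,0,0],
    [31,-24,0,0],
    [38,-29,0,0],
    [43,-34,0,0],
    [46,-37,0,0],
    [46,-37,0,0]
  ]
}}

```text
time: 25.53
tool_pos: [669.2, -37.9, 88.7]
tcp_rot: [1.582, 1.076, -0.121]
contact_force: [0.1, -1.4, -0.4]
grip_width: 0.3
```

```bash
python3 look.py 17; python3 door.py 17
```

```text
25.5333 [669.237 -37.922  88.678] [ 1.582  1.076 -0.121] [-0.186  0.544  1.756  0.09   0.349  1.44 ] [ 0.081 -1.382 -0.354]
tcp cup -27.766678839455352 12.298203709627257
-160 13 -14.0 -11.0
-140 56 -32.0 -11.0
-120 128 -42.0 -11.0
-100 125 -43.0 -11.0
-80 50 -24.0 -10.0
-60 73 -28.0 -10.0
-40 78 -28.0 -10.0
-20 60 -29.0 -10.0
0 51 -37.0 -10.0
20 54 -29.0 -9.0
40 72 -39.0 -9.0
60 86 -29.0 -9.0
80 92 -39.0 -9.0
100 66 -28.0 -9.0
120 136 -40.0 -9.0
140 120 -39.0 -8.0
160 19 -18.0 -8.0
180 2 -8.0 -8.0
```

Emit:
{"method": "carry_out", "body": {
  "rows": [
    [3,-1,0,0],
    [6,-2,0,0],
    [8,-2,0,0],
    [8,-2,0,0]
  ]
}}

```text
time: 25.97
tool_pos: [676.8, -39.1, 88.6]
tcp_rot: [1.582, 1.077, -0.12]
contact_force: [-0.4, 0.2, -1.3]
grip_width: 0.6
```

Emit:
{"method": "carry_out", "body": {
  "rows": [
    [2,0,0,0],
    [4,-1,0,0],
    [4,-1,0,0]
  ]
}}

```text
time: 26.22
tool_pos: [678.8, -39.4, 88.0]
tcp_rot: [1.583, 1.081, -0.118]
contact_force: [-13.0, 2.1, 8.6]
grip_width: 0.6
```

```bash
python3 look.py 18; python3 door.py 18
```

```text
26.2167 [678.801 -39.401  87.975] [ 1.583  1.081 -0.118] [-0.185  0.559  1.725  0.087  0.371  1.443] [-12.958   2.129   8.612]
tcp cup -18.09010894853021 12.177635976507865
-160 13 -14.0 -11.0
-140 55 -32.0 -11.0
-120 126 -41.0 -11.0
-100 114 -41.0 -11.0
-80 10 -17.0 -11.0
-60 27 -18.0 -10.0
-40 31 -18.0 -10.0
-20 19 -27.0 -10.0
0 14 -26.0 -10.0
20 14 -15.0 -9.0
40 30 -28.0 -9.0
60 41 -19.0 -9.0
80 47 -20.0 -9.0
100 25 -19.0 -9.0
120 131 -39.0 -9.0
140 114 -38.0 -8.0
160 18 -18.0 -8.0
180 2 -8.0 -8.0
```

Contact is firm at 13 N, so the door is at its stop. I'll retreat and check.

Emit:
{"method": "carry_out", "body": {
  "rows": [
    [-5,1,0,0],
    [-20,3,0,0],
    [-45,6,5,0],
    [-75,10,15,0],
    [-110,15,40,0],
    [-145,20,70,0],
    [-165,10,105,0],
    [-165,-15,130,0],
    [-165,-15,130,0]
  ]
}}

```text
time: 27.07
tool_pos: [516.1, -57.4, 225.4]
tcp_rot: [1.576, 1.068, -0.126]
contact_force: [1.3, -0.2, 1.9]
grip_width: 0.5
```

```bash
python3 look.py 19; python3 door.py 19; python3 - <<'E'
from h import *
a=cv2.imread("pics/top19.png")[70:330,200:490];b=cv2.imread("pics/scene19.png")[100:400,150:400]
cv2.imwrite("pics/fin.png",np.hstack([cv2.resize(a,(502,450)),cv2.resize(b,(290,348)).copy() if 0 else cv2.resize(b,(290,450))]))
E
```

```text
27.0667 [516.136 -57.355 225.436] [ 1.576  1.068 -0.126] [-0.315  0.093  1.978  0.166  0.581  1.271] [ 1.296 -0.206  1.948]
tcp cup -176.6174602940041 -28.45836944545067
-160 13 -14.0 -11.0
-140 57 -32.0 -11.0
-120 127 -41.0 -11.0
-100 125 -41.0 -11.0
-80 84 -38.0 -10.0
-60 130 -177.0 -10.0
-40 132 -172.0 -10.0
-20 136 -182.0 -10.0
0 122 -180.0 -10.0
20 127 -39.0 -9.0
40 132 -39.0 -9.0
60 132 -39.0 -9.0
80 129 -39.0 -9.0
100 130 -39.0 -9.0
120 133 -39.0 -9.0
140 114 -38.0 -8.0
160 19 -18.0 -8.0
180 2 -8.0 -8.0
```

View pics/fin.png

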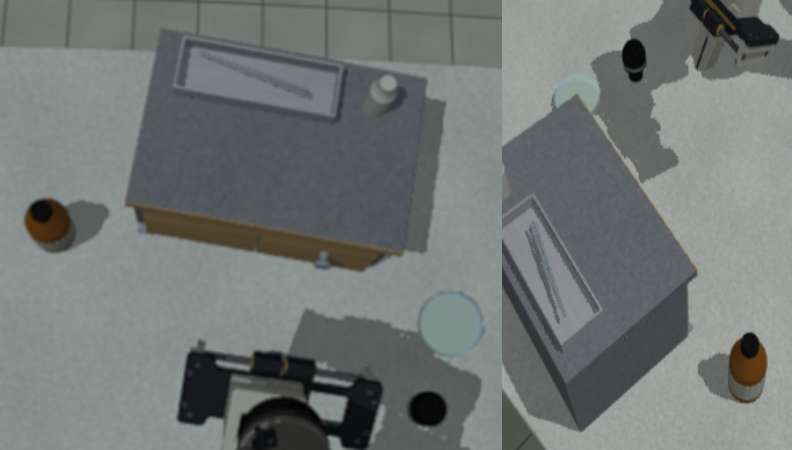

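The door front is a uniform flat line with no bump at the fold. The box is inside and out of sight, and the robot is clear. Handing in.

```bash
python3 -c "
from plant import *
print(close_job())"
```

```text
the job is handed in; nothing more can be done
None
```

I folded the door back, pushed the slide box into the cupboard and shut the door, then handed the job in at about 27 s of the 69 s allowed. No verdict was reported.

**What I did**
- **Tilting the tool:** with the tool pointing straight down, the gripper body would have met the roof before the box was fully in. I tilted the tool about 35° outward by repeatedly asking for poses beyond the arm's reach, then worked with it tilted.
- **The door and box:** I folded the door back to about 1.42–1.45 rad. I pushed the box in with open fingers until the tips were about 20 mm behind the door line. I then shut the door by pushing its first panel round the pivot, until it pushed back with about 13 N.

**Last checks**
- **Door:** its front edge lies within about 3 mm of a straight line in the top view, with no bump at the fold, so it looks flat.
- **Box:** it is out of sight in the cupboard. I put its centre at about 60–65 mm behind the door line from the finger position; I could not see it directly.
- **Bystanders:** the bottle, dish and eyepiece look unmoved. The robot ended clear of everything.

**What could count against it**
- **Force on the door:** when I folded the door back, the fingertips seem to have landed on top of a door panel. The wrist force read about 99 N, under the 120 N limit. I took it to be the fingers and not the gripper body, whose limit is 40 N, but did not confirm that.
- **Joint range:** while I built the tilt, joint 3 read 0.036–0.037 rad against its 0.04 lower limit. I do not know whether that counts as passing its range.
- **Bench contact:** the fingertips also pressed on the bench with about 17 N during one push.

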